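Run a fingertip check along the sprung rollers of a support jig

ROBOT

A 7-joint arm with a two-finger parallel gripper is mounted at the origin on a cart in front of the work surface, level with it; the furniture and walls round the work are solid. World frame = base frame: x ahead of the robot, y to its left, z up, the work surface at z = 0. Lengths are in m, angles in rad, forces in N, time in s.
With the tool pointing down it reaches from about 0.425 to 0.95 m from the base axis. Payload 4.7 kg.
Tool frame: the origin (TCP) lies midway between the tips of the shut fingers; the grasp point (between the pads) lies 19 mm behind it; y points along the fingers, x is the direction in which the jaws open and shut, and the axes are right-handed (so a half turn about y gives the same grasp; the last joint's range is limited). The gripper opens to 85 mm and grips with 20 to 120 N. Pads are 22 mm wide; open, the fingers measure 114 mm over their backs; the gripper's body (76 mm by 85 mm) begins 54 mm behind the grasp point. The pads swing forward as they close: fully open they stand 13 mm farther back than shut.
Start: joints at [1.21, 0.469, -0.049, 1.532, 0.024, 1.141, -0.082], TCP at [0.22, -0.638, 0.231] pointing down, gripper open.
Joint ranges: [-2.59, 2.59], [-0.33, 1.99], [-1.39, 1.29], [0.1, 2.45], [-1.04, 4.18], [0.21, 1.99], [-2.66, 2.66]. Speed limits (rad/s): [2.57, 2.57, 3.14, 3.14, 3.14, 3.14, 3.14].

INTERFACE

Orientations are given as [roll, pitch, yaw] about the fixed x, y, z axes, in that order (R = Rz(yaw) Ry(pitch) Rx(roll)).
In Python, from plant import * gives the robot as it stands. The module is installed in compiled form; this text tells all that it offers.
- The arm moves only by the tool step_arm, never from a script. Its argument "moves" is text: rows parted by semicolons, each of 7 numbers parted by spaces: the turn, a rotation vector about the tool's x, y, z in degrees, then the shift along the tool's x, y, z in m, then the opening, from 0 (shut) to 1 (fully open). A call has 1 to 20 rows; each row shifts and turns the commanded pose from where the row before left it, along the tool's axes as they then stand; what a row does not reach is not made up. A row lasts 1/8 s, in which the tool goes at most 62.5 mm and 10.7 degrees, less where a joint would pass 70% of its speed; a pose out of reach is approached as far as the arm can. A call with a gripper value outside its range is refused whole. The fingers move at their own pace and stop on an object; "squeeze" is the grip in N (left out, the last holds). Time passes only in rows, so rows that do not move let the fingers close. It gives the time, the measured TCP pose, the force and the opening at its end, in the units of the state.
- get_state(): the state, without advancing time (a new reading comes with each control period).
- grab_frame(name): name is "side" or "top"; returns a dict with "img" (420x560x3 uint8, blue, green, red), "fx", "fy", "cx", "cy" (pixels), "D" ([k1, k2, p1, p2, k3] as OpenCV has them; the pictures are not rectified), "eye" and "orientation" of the camera in the world. Camera axes: x right, y down, z forward; pixel columns grow to the right and rows downward; lengths in m; the calibration is good to about 2 mm. A picture is of the moment at which its call begins. There is no depth.
- finish_job(): hands the job in, once; it reports no verdict.
The state is a dict: "clock": time; "qpos": joint angles; "qd": joint speeds; "joint_efforts": joint torques, N m; "tool_pos": TCP position; "eef_rot": TCP orientation; "contact_force": force on the tool from outside, world axes, zero at the start; "wrist_torque": the same for the moment, N m; "grip_width": finger opening in m.
Only numpy, scipy, OpenCV 4.12 (cv2) and the standard library are available. Lean on these libraries where they do the work, as an engineer would, in place of code of your own. Each camera call takes 0.05 s, during which the arm holds its last target. There are 200 camera calls.

TASK

Check that the five sprung rollers of the curved support jig move freely: run the fingertips (best held together) lightly over the row of rollers, from the end with the wide square lug to the plain rounded end, so that each roller in turn visibly dips a few millimetres and springs back. Do not push any roller down to its stop or press hard on the jig, do not lift or shove the jig, and leave the cup, wax cake and mug where they are. Finish with the fingers clear and all five rollers up.

Things in the scene. Friction and masses are not known exactly. Their poses are not given: they have to be found in the camera images.
- pin_jig: Loose, heavy (2 to 3 kg) grey metal jig: a curved bar 36 mm wide, flat top 34 mm above the bench, with five sprung rollers (pin 1 to 5) along its middle on an arc of 100 mm radius, 38 mm apart. One end is rounded; the other has a low square lug 60 mm wide, 40 mm long, with two screw heads (tops 25 mm above the bench). Origin on the bench, 60 mm from the arc centre; x points from that centre to pin 3, y from lug end to round end. Any yaw.
- pin1_top (a point): Top of the sprung roller on pin 1, counted from the lug end (next to the lug). Free-turning black roller 18 mm across, 12 mm wide, in a small steel fork, its axle square to the row; the fork's cheeks end 7 mm below this point. It stands 71.5 mm above the bench when up and goes down with the pin.
- pin2_top (a point): Top of the sprung roller on pin 2, counted from the lug end. Free-turning black roller 18 mm across, 12 mm wide, in a small steel fork, its axle square to the row; the fork's cheeks end 7 mm below this point. It stands 71.5 mm above the bench when up and goes down with the pin.
- pin3_top (a point): Top of the sprung roller on pin 3, counted from the lug end. Free-turning black roller 18 mm across, 12 mm wide, in a small steel fork, its axle square to the row; the fork's cheeks end 7 mm below this point. It stands 71.5 mm above the bench when up and goes down with the pin.
- pin4_top (a point): Top of the sprung roller on pin 4, counted from the lug end. Free-turning black roller 18 mm across, 12 mm wide, in a small steel fork, its axle square to the row; the fork's cheeks end 7 mm below this point. It stands 71.5 mm above the bench when up and goes down with the pin.
- pin5_top (a point): Top of the sprung roller on pin 5, counted from the lug end (next to the plain rounded end). Free-turning black roller 18 mm across, 12 mm wide, in a small steel fork, its axle square to the row; the fork's cheeks end 7 mm below this point. It stands 71.5 mm above the bench when up and goes down with the pin.
- pin1 (a joint): How far roller pin 1 is pressed straight down (m): 0 = up, 0.013 = against its stop. A soft spring (about 0.5 N at the start, 0.2 N more for each mm) brings it back up.
- pin2 (a joint): How far roller pin 2 is pressed straight down (m): 0 = up, 0.013 = against its stop. A soft spring (about 0.5 N at the start, 0.2 N more for each mm) brings it back up.
- pin3 (a joint): How far roller pin 3 is pressed straight down (m): 0 = up, 0.013 = against its stop. A soft spring (about 0.5 N at the start, 0.2 N more for each mm) brings it back up.
- pin4 (a joint): How far roller pin 4 is pressed straight down (m): 0 = up, 0.013 = against its stop. A soft spring (about 0.5 N at the start, 0.2 N more for each mm) brings it back up.
- pin5 (a joint): How far roller pin 5 is pressed straight down (m): 0 = up, 0.013 = against its stop. A soft spring (about 0.5 N at the start, 0.2 N more for each mm) brings it back up.
- steel_cup: Dark turned steel cup, 66 mm across, 38 mm high, standing in the hollow of the curved bar, about at the arc's centre. Origin at the centre of its underside. Bystander.
- wax_cake: Round yellow-brown wax cake, 68 mm across, 21 mm high, on the bench. Origin at the centre of its underside. Bystander.
- mug: Pale mug, body 82 mm across, 94 mm high, handle to one side, on the bench. Origin on its underside. Bystander.

How it is judged:
By the outcome, as a careful person would: the job done as asked, in the order asked, and still so for the second after the job is handed in, with the robot touching nothing.
It also fails if it takes over 42 s, if anything falls off the work surface, if the arm or the gripper's body presses on something with over 40 N, if the wrist force passes 120 N, or if a joint passes its speed limit or range.

## Working session

There is one attempt and no reset: what is moved stays moved. The work goes in short steps, Python scripts to look and compute and a tool call to move; the robot and the scene stay as the last step left them, time stands still between calls to the robot, and variables do not carry over. Pictures are saved under pics/ and viewed, about 8 in all and at most 12, crops included, and the job is handed in when it is done.

Besides the shell and the picture viewer there is one more tool, called after "Request:" by a JSON object that holds its "name" and its "arguments", one argument or row to a line. step_arm: Moves the arm, as the interface text tells. Its arguments: {"type":"object","properties":{"moves":{"type":"string"},"squeeze":{"type":"number"}},"required":["moves"]}

```bash
mkdir -p pics; cat > h.py <<'E'
from plant import *
import numpy as np, cv2
from scipy.spatial.transform import Rotation as Ro
def cam(f):
    K=np.array([[f['fx'],0,f['cx']],[0,f['fy'],f['cy']],[0,0,1.]]); o=np.array(f['orientation'],float)
    R=o if o.shape==(3,3) else (Ro.from_euler('xyz',o).as_matrix() if o.size==3 else None)
    return K,np.array(f['D'],float),R,np.array(f['eye'],float)
def ray(f,uv):
    K,D,R,e=cam(f); n=cv2.undistortPoints(np.array(uv,float).reshape(-1,1,2),K,D).reshape(-1,2)
    return e,np.c_[n,np.ones(len(n))]@R.T
def onz(f,uv,z):
    e,d=ray(f,uv); return e+d*((z-e[2])/d[:,2])[:,None]
def proj(f,P):
    K,D,R,e=cam(f); return cv2.projectPoints(np.array(P,float).reshape(-1,1,3),cv2.Rodrigues(R.T)[0],-R.T@e,K,D)[0].reshape(-1,2)
E
python3 - <<'E'
from h import *
s=get_state(); print(s)
for n in('top','side'):
    f=grab_frame(n); cv2.imwrite(f'pics/{n}0.png',f['img']); print(n,{k:v for k,v in f.items() if k!='img'})
E
```

```text
{'clock': 0.0, 'qpos': array([ 1.21006056,  0.46946168, -0.04858262,  1.53372393,  0.02411157,
        1.14097087, -0.08229499]), 'qd': array([-0.00117445, -0.00224937,  0.00065881,  0.00061945,  0.00094537,
       -0.00102281,  0.0005701 ]), 'joint_efforts': array([ 2.87587818e-04, -5.10325885e+01, -4.65293904e-02, -2.37718606e+01,
        1.06777239e-02,  7.47117621e-03, -1.66071197e-05]), 'tool_pos': array([ 0.21970815, -0.63761696,  0.23023503]), 'eef_rot': array([-1.57088491,  0.00197581, -1.23892952]), 'contact_force': array([0.22354712, 0.15043445, 0.0375328 ]), 'wrist_torque': array([-0.00598027, -0.01665479,  0.02671624]), 'grip_width': 0.08525972157703149}
top {'fx': 405.72387957661516, 'fy': 405.72387957661516, 'cx': 278.3381864433541, 'cy': 207.09402532344077, 'D': array([-0.08988756,  0.        ,  0.        ,  0.        ,  0.        ]), 'eye': array([ 0.39078492, -0.01889782,  0.92104191]), 'orientation': array([-2.99768291,  0.02382332, -1.55295682])}
side {'fx': 517.099795754211, 'fy': 517.099795754211, 'cx': 278.29361454692713, 'cy': 207.65977888135967, 'D': array([0.04535728, 0.        , 0.        , 0.        , 0.        ]), 'eye': array([-0.07920314,  0.82538598,  0.45766297]), 'orientation': array([-1.94338377, -0.00435495, -2.52544825])}
```

View pics/top0.png

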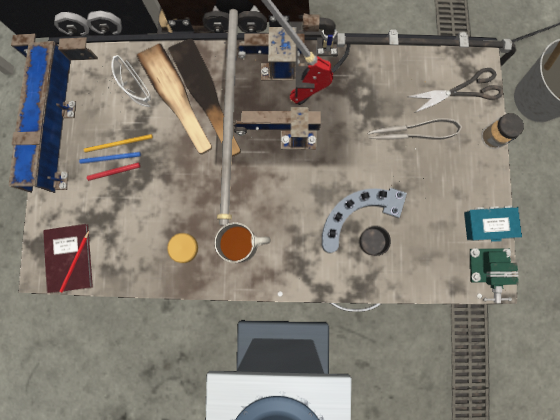

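View pics/side0.png

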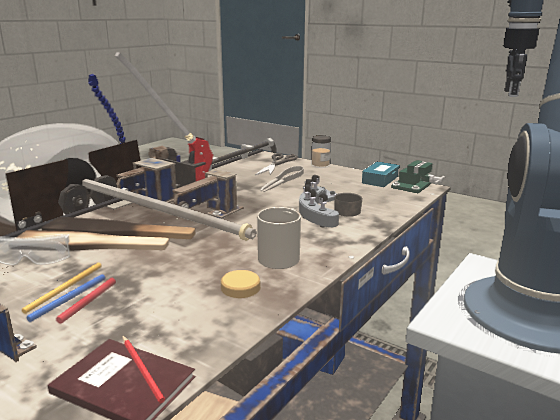

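Top view: the jig's lug is at (396,203), the round end at (331,245), and five dark rollers lie between them. The cup is at (375,240), the wax at (182,248) and the mug at (236,243). Next I'll measure the rollers.

```bash
cat > meas.py <<'E'
from h import *
f=grab_frame('top'); im=f['img']
c=im[180:260,315:415]; cv2.imwrite('pics/crop1.png',cv2.resize(c,None,fx=8,fy=7.5,interpolation=cv2.INTER_CUBIC)[:600,:800])
# jig mask -> restrict to the bar, dark blobs in it
g=cv2.cvtColor(im,cv2.COLOR_BGR2GRAY); m=((g<60)*255).astype(np.uint8); m[:180]=0;m[260:]=0;m[:,:318]=0;m[:,412:]=0
n,l,st,ce=cv2.connectedComponentsWithStats(m)
for i in range(1,n):
    if st[i,4]>8: print(ce[i].round(1),st[i,2:], onz(f,ce[i],.066)[0].round(4))
E
python3 meas.py
```

```text
[382.4 193.6] [ 8  6 41] [ 0.5468 -0.2186  0.066 ]
[364.6 195.5] [ 8  7 38] [ 0.5421 -0.1803  0.066 ]
[349.2 203.2] [ 9  8 38] [ 0.5248 -0.147   0.066 ]
[338.  216.3] [ 7  8 35] [ 0.4964 -0.1231  0.066 ]
[383.2 238.5] [ 21  28 153] [ 0.4506 -0.2186  0.066 ]
[331.9 233.1] [ 6  7 36] [ 0.4606 -0.1103  0.066 ]
[361.4 244.2] [ 9 19 33] [ 0.4382 -0.1722  0.066 ]
```

View pics/crop1.png

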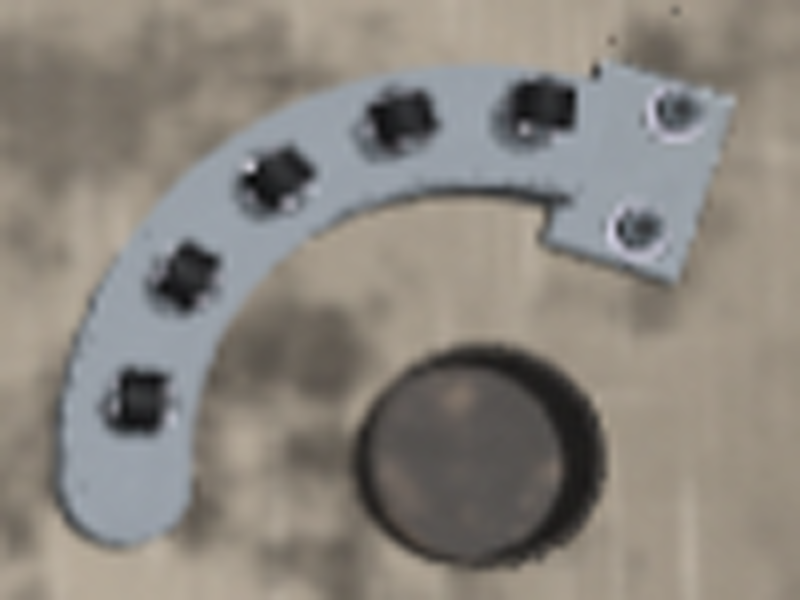

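The crop shows five rollers at about (541,103), (400,117), (273,180), (184,278) and (140,400) in the crop. The lug is on the right. The measured spacing is 37–38 mm, as expected. Next I'll fit the arc and compute the approach.

```bash
cat > plan.py <<'E'
from h import *
from scipy.optimize import least_squares
P=np.array([[.5468,-.2186],[.5421,-.1803],[.5248,-.147],[.4964,-.1231],[.4606,-.1103]])
A=(np.arange(5)-2)*.38
fun=lambda v:(v[:2]+.1*np.c_[np.cos(v[2]+A),np.sin(v[2]+A)]-P).ravel()
r=least_squares(fun,[.45,-.21,.7]); C=r.x[:2]; th=r.x[2]
def on(s): # s arc length from pin1; returns xy, yaw
    a=th-.76+s/.1; return C+.1*np.array([np.cos(a),np.sin(a)]), a
def rel(s,z): # remaining shift in tool axes, turn about tool y
    st=get_state(); R=Ro.from_euler('xyz',st['eef_rot']); xy,y=on(s)
    d=R.inv().apply(np.r_[xy,z]-st['tool_pos']); R2=Ro.from_euler('xyz',[-np.pi/2,0,y])
    print('clock',st['clock'],'tcp',st['tool_pos'].round(4),'F',st['contact_force'].round(2),'w',st['grip_width'].round(4))
    print('goal',xy.round(4),'yaw',np.degrees(y).round(1),'shift',d.round(4),'turn deg',np.degrees((R.inv()*R2).as_rotvec()).round(2))
if __name__=='__main__':
    print(C,np.degrees(th),(fun(r.x)*1e3).round(1)); print(on(0),on(.152)); rel(-.035,.12)
E
python3 plan.py
```

```text
[ 0.44680933 -0.20958788] 38.58882980641595 [-0.4  0.4  0.4 -0.4  0.2 -0.2 -0.1  0.4 -0.1 -0.2]
(array([ 0.54643547, -0.21822688]), np.float64(-0.08649786538631565)) (array([ 0.46049566, -0.11052888]), np.float64(1.433502134613684))Traceback (most recent call last):
  File "plan.py", line 15, in <module>
    print(C,np.degrees(th),(fun(r.x)*1e3).round(1)); print(on(0),on(.152)); rel(-.035,.12)
                                                                            ~~~^^^^^^^^^^^
  File "plan.py", line 12, in rel
    print('clock',st['clock'],'tcp',st['tool_pos'].round(4),'F',st['contact_force'].round(2),'w',st['grip_width'].round(4))
                                                                                                 ^^^^^^^^^^^^^^^^^^^^^^
AttributeError: 'float' object has no attribute 'round'
```

```bash
sed -i "s/st\['grip_width'\].round(4)/round(st['grip_width'],4)/" plan.py; python3 plan.py
```

```text
[ 0.44680933 -0.20958788] 38.58882980641595 [-0.4  0.4  0.4 -0.4  0.2 -0.2 -0.1  0.4 -0.1 -0.2]
(array([ 0.54643547, -0.21822688]), np.float64(-0.08649786538631565)) (array([ 0.46049566, -0.11052888]), np.float64(1.433502134613684))
clock 0.15 tcp [ 0.2197 -0.6378  0.2305] F [-0.49 -0.49  0.69] w 0.0853
goal [ 0.5374 -0.2519] yaw -25.0 shift [-0.2612  0.1109  0.4261] turn deg [-3.000e-02 -4.598e+01 -8.000e-02]
```

Request:
{"name": "step_arm", "arguments": {
  "moves": "0 0 0 -0.01 0 0.015 0; 0 0 0 -0.02 0 0.03 0; 0 0 0 -0.02 0 0.033 0; 0 0 0 -0.02 0 0.033 0; 0 0 0 -0.02 0 0.033 0; 0 0 0 -0.02 0 0.033 0; 0 0 0 -0.02 0 0.033 0; 0 0 0 -0.02 0 0.033 0; 0 0 0 -0.02 0 0.033 0; 0 0 0 -0.02 0 0.033 0; 0 0 0 -0.02 0 0.033 0; 0 0 0 -0.02 0 0.033 0; 0 0 0 -0.02 0 0.033 0; 0 0 0 -0.011 0 0.018 0; 0 -10 0 0 0.02 0 0; 0 -10 0 0 0.02 0 0; 0 -10 0 0 0.02 0 0; 0 -10 0 0 0.02 0 0; 0 -6 0 0 0.02 0 0; 0 0 0 0 0 0 0",
  "squeeze": 20
}}

```text
clock: 2.65
tool_pos: [0.5364, -0.2511, 0.13]
eef_rot: [-1.57, 0.004, -0.436]
contact_force: [-0.4, 0.4, 0.2]
grip_width: 0.0001
```

```bash
python3 - <<'E'
from plan import *
rel(-.035,.0675)
f=grab_frame('side'); im=f['img']
st=get_state(); print('tip px',proj(f,st['tool_pos']).round(1))
for s in np.arange(5)*.038: print(proj(f,np.r_[on(s)[0],.0715]).round(1))
cv2.imwrite('pics/side1.png',cv2.resize(im[60:240,260:400],None,fx=4,fy=3.3333,interpolation=cv2.INTER_CUBIC))
f=grab_frame('top'); print('top tip',proj(f,st['tool_pos']))
E
```

```text
clock 2.65 tcp [ 0.5364 -0.2511  0.13  ] F [-0.39  0.42  0.24] w 0.0001
goal [ 0.5374 -0.2519] yaw -25.0 shift [ 0.0015  0.0624 -0.0003] turn deg [-0.03  0.02 -0.22]
tip px [[326.3 148.5]]
[[315.3 174.4]]
[[308.5 178.6]]
[[307.2 183.6]]
[[312.1 188.8]]
[[323.  193.4]]
top tip [[406.5306805  192.71999976]]
```

View pics/side1.png

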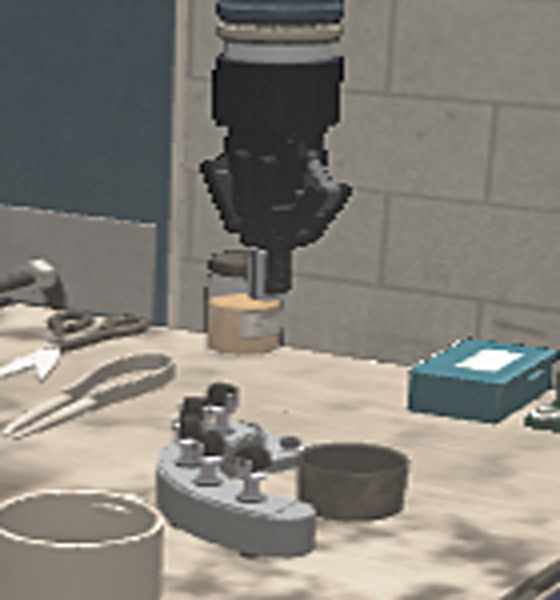

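The side view agrees: the closed fingertips are at crop (268,293), with (265,295) predicted. Roller 1's top is at (222,383), with (221,381) predicted. I'll descend next to pin 1, beyond the row.

Request:
{"name": "step_arm", "arguments": {
  "moves": "0 0 0 0.0015 0.01 0 0; 0 0 0 0 0.012 0 0; 0 0 0 0 0.012 0 0; 0 0 0 0 0.012 0 0; 0 0 0 0 0.01 0 0; 0 0 0 0 0.006 0 0; 0 0 0 0 0 0 0; 0 0 0 0 0 0 0"
}}

```text
clock: 3.75
tool_pos: [0.5394, -0.2534, 0.0697]
eef_rot: [-1.571, -0.001, -0.436]
contact_force: [-0.3, -0.4, -0.4]
grip_width: 0.0006
```

```bash
python3 - <<'E'
from plan import *
rel(-.035,.0675)
E
```

```text
clock 3.75 tcp [ 0.5394 -0.2534  0.0697] F [-0.31 -0.39 -0.45] w 0.0006
goal [ 0.5374 -0.2519] yaw -25.0 shift [-0.0024  0.0022  0.0006] turn deg [-0.    0.02  0.05]
```

```bash
python3 - <<'E'
from plan import *
L=[]
for i in range(8):
    grab_frame('side'); s=get_state(); L.append(np.r_[s['tool_pos'],s['contact_force']])
L=np.array(L); print(L.round(4)); print(L.mean(0).round(4))
E
```

```text
[[ 0.5394 -0.2534  0.0698 -0.9424 -0.3333  0.6844]
 [ 0.5394 -0.2534  0.0698  1.423   0.7792  0.9486]
 [ 0.5393 -0.2534  0.0698 -0.3317  0.337  -0.1463]
 [ 0.5393 -0.2534  0.0697 -0.5897  0.7488 -0.3665]
 [ 0.5392 -0.2534  0.0697 -0.2575  0.2132 -0.4588]
 [ 0.5392 -0.2534  0.0696  0.7325 -0.4958  0.1736]
 [ 0.5391 -0.2534  0.0695 -0.1476  0.3586 -0.9088]
 [ 0.5391 -0.2533  0.0695 -0.9832  0.3405 -1.0564]]
[ 0.5392 -0.2534  0.0697 -0.1371  0.2435 -0.1413]
```

Request:
{"name": "step_arm", "arguments": {
  "moves": "0 -1.4 0 -0.0022 0.0025 0.0006 0; 0 0 0 0 0 0 0; 0 -2.87 0 0 0 0.005 0; 0 -2.87 0 0 0 0.005 0; 0 -2.87 0 0 0 0.005 0"
}}

```text
clock: 4.78
tool_pos: [0.5429, -0.2372, 0.0669]
eef_rot: [-1.571, -0.0, -0.258]
contact_force: [-0.4, -0.7, 0.1]
grip_width: -0.0002
```

```bash
python3 - <<'E'
from plan import *
rel(-.020,.067)
E
```

```text
clock 4.775 tcp [ 0.5429 -0.2372  0.0669] F [-0.36 -0.73  0.14] w -0.0002
goal [ 0.5427 -0.2378] yaw -16.4 shift [ 0.     -0.0001 -0.0006] turn deg [-0.01  1.65  0.01]
```

Request:
{"name": "step_arm", "arguments": {
  "moves": "0 -2.87 0 0 0 0.005 0; 0 -2.87 0 0 0 0.005 0; 0 -2.87 0 0 0 0.005 0; 0 -2.87 0 0 0 0.005 0"
}}

```text
clock: 5.28
tool_pos: [0.5465, -0.2177, 0.0669]
eef_rot: [-1.571, -0.0, -0.058]
contact_force: [-0.4, 0.0, 1.1]
grip_width: 0.0
```

```bash
cat > chk.py <<'E'
import sys
from plan import *
s,name=float(sys.argv[1]),sys.argv[2]
rel(s,.067); L=[]
for i in range(4): f=grab_frame('side'); L.append(get_state()['contact_force'])
print('F mean',np.mean(L,0).round(2)); t=grab_frame('top')
a=cv2.resize(f['img'][130:220,290:350],None,fx=6,fy=6,interpolation=cv2.INTER_CUBIC)
b=cv2.resize(t['img'][170:260,315:415],None,fx=4,fy=6,interpolation=cv2.INTER_CUBIC)
cv2.imwrite(f'pics/{name}.png',np.hstack([a,b]))
E
python3 chk.py 0 p1
```

```text
clock 5.275 tcp [ 0.5465 -0.2177  0.0669] F [-0.39  0.03  1.1 ] w 0.0
goal [ 0.5464 -0.2182] yaw -5.0 shift [-0.     -0.0001 -0.0005] turn deg [-0.    1.66  0.02]
F mean [-0.04 -0.01  1.66]
```

View pics/p1.png

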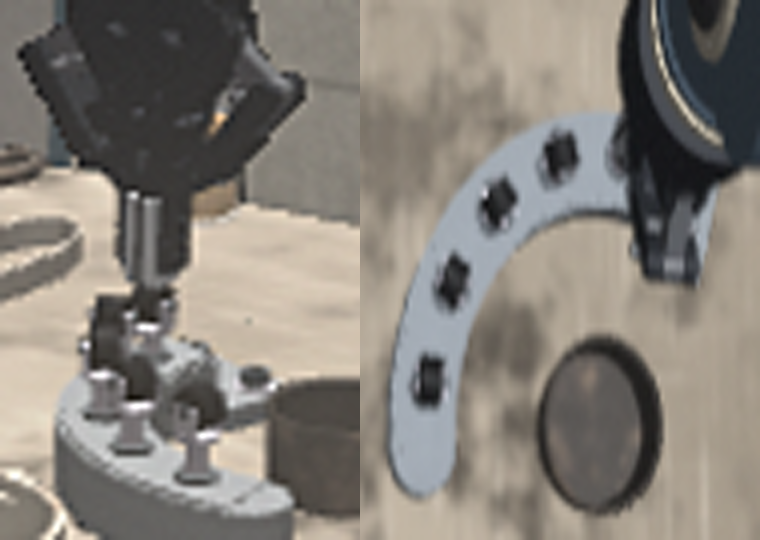

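The fingertips are on roller 1, at about (150,290) in the left crop. Fz is about 1.5 N, which means a dip of 4–5 mm, and the jig hasn't moved. I'll continue the sweep to pin 3.

Request:
{"name": "step_arm", "arguments": {
  "moves": "0 -2.87 0 0 0 0.005 0; 0 -2.87 0 0 0 0.005 0; 0 -2.87 0 0 0 0.005 0; 0 -2.87 0 0 0 0.005 0; 0 -2.87 0 0 0 0.005 0; 0 -2.87 0 0 0 0.005 0; 0 -2.87 0 0 0 0.005 0; 0 -2.87 0 0 0 0.005 0"
}}

```text
clock: 6.52
tool_pos: [0.5416, -0.1783, 0.0669]
eef_rot: [-1.571, -0.0, 0.343]
contact_force: [0.2, 0.5, 1.2]
grip_width: 0.0004
```

```bash
python3 chk.py .04 p2
```

```text
clock 6.525 tcp [ 0.5416 -0.1783  0.0669] F [0.18 0.45 1.17] w 0.0004
goal [ 0.5419 -0.1787] yaw 18.0 shift [ 0.0001 -0.0001 -0.0005] turn deg [-0.    1.69  0.  ]
F mean [-0.59 -0.11  1.13]
```

Tracking is within 0.5 mm and Fz is about 1.1–1.4 N. I'll continue to pin 4.

Request:
{"name": "step_arm", "arguments": {
  "moves": "0 -2.87 0 0 0 0.005 0; 0 -2.87 0 0 0 0.005 0; 0 -2.87 0 0 0 0.005 0; 0 -2.87 0 0 0 0.005 0; 0 -2.87 0 0 0 0.005 0; 0 -2.87 0 0 0 0.005 0; 0 -2.87 0 0 0 0.005 0; 0 -2.87 0 0 0 0.005 0; 0 -2.87 0 0 0 0.005 0; 0 -2.87 0 0 0 0.005 0; 0 -2.87 0 0 0 0.005 0; 0 -2.87 0 0 0 0.005 0; 0 -2.87 0 0 0 0.005 0; 0 -2.87 0 0 0 0.005 0; 0 -2.87 0 0 0 0.005 0"
}}

```text
clock: 8.65
tool_pos: [0.4947, -0.1221, 0.0669]
eef_rot: [-1.571, 0.0, 1.094]
contact_force: [-0.0, -0.4, 1.6]
grip_width: -0.0002
```

```bash
python3 chk.py .115 p4
```

```text
clock 8.65 tcp [ 0.4947 -0.1221  0.0669] F [-0.01 -0.41  1.62] w -0.0002
goal [ 0.4954 -0.1222] yaw 60.9 shift [ 0.0002 -0.0001 -0.0006] turn deg [-0.    1.76 -0.01]
F mean [ 0.01 -0.01  1.51]
```

View pics/p4.png

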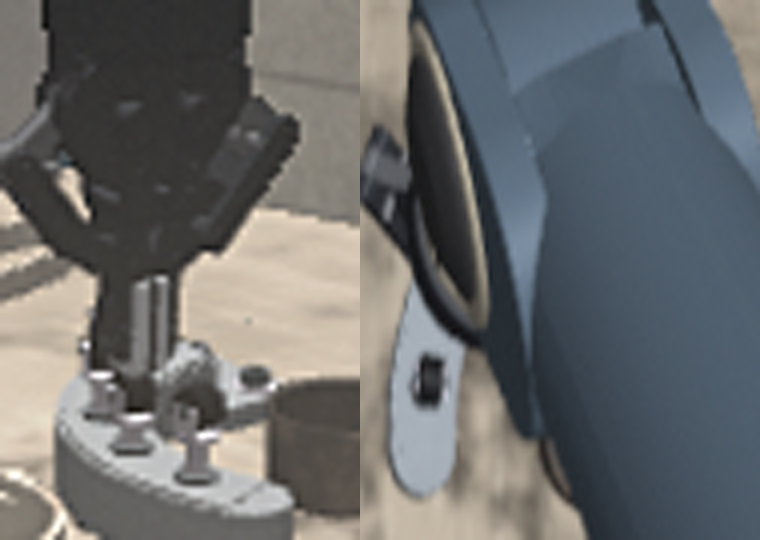

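The fingers are on pin 4 with Fz about 1.5 N, and the jig hasn't shifted. Now I'll go over pin 5 and off the round end.

Request:
{"name": "step_arm", "arguments": {
  "moves": "0 -2.87 0 0 0 0.005 0; 0 -2.87 0 0 0 0.005 0; 0 -2.87 0 0 0 0.005 0; 0 -2.87 0 0 0 0.005 0; 0 -2.87 0 0 0 0.005 0; 0 -2.87 0 0 0 0.005 0; 0 -2.87 0 0 0 0.005 0; 0 0 0 0 0 0 0"
}}

```text
clock: 9.9
tool_pos: [0.4621, -0.111, 0.0668]
eef_rot: [-1.571, -0.0, 1.441]
contact_force: [-0.1, 0.6, 0.6]
grip_width: -0.0001
```

```bash
python3 chk.py .15 p5; python3 -c "
from h import *; print(get_state()['qpos'].round(2))"
```

```text
clock 9.9 tcp [ 0.4621 -0.111   0.0668] F [-0.07  0.64  0.64] w -0.0001
goal [ 0.4625 -0.1108] yaw 81.0 shift [ 0.0002 -0.0002 -0.0004] turn deg [-0.    1.57  0.  ]
F mean [0.09 0.14 1.51]
[ 0.84  0.53 -0.87  2.11  0.59  0.76  1.03]
```

Request:
{"name": "step_arm", "arguments": {
  "moves": "0 -2.87 0 0 0 0.005 0; 0 -2.87 0 0 0 0.005 0; 0 -2.87 0 0 0 0.005 0; 0 -2.87 0 0 0 0.005 0; 0 -2.87 0 0 0 0.005 0; 0 -2.87 0 0 0 0.005 0; 0 0 0 0 -0.01 0 0; 0 0 0 0 -0.02 0 0; 0 0 0 0 -0.03 0 0; 0 0 0 0 -0.03 0 0; 0 0 0 0 -0.03 0 0; 0 0 0 0 -0.03 0 0; 0 0 0 0 -0.01 0 0; 0 0 0 0 0 0 0"
}}

```text
clock: 11.9
tool_pos: [0.4324, -0.111, 0.227]
eef_rot: [-1.571, 0.001, 1.741]
contact_force: [-0.2, 0.6, -0.3]
grip_width: -0.0002
```

```bash
python3 - <<'E'
from plan import *
rel(.18,.2267)
f=grab_frame('side'); t=grab_frame('top')
a=cv2.resize(f['img'][130:230,290:370],None,fx=5,fy=5,interpolation=cv2.INTER_CUBIC)
o=cv2.imread('pics/side0.png'); b=cv2.resize(o[130:230,290:370],None,fx=5,fy=5,interpolation=cv2.INTER_CUBIC)
cv2.imwrite('pics/end1.png',np.hstack([a,b])); cv2.imwrite('pics/endtop.png',t['img'])
o0=o[165:235,240:370].astype(int); d=np.abs(o0-f['img'][165:235,240:370]).max(2); print('diff px',(d>40).sum())
E
```

```text
clock 11.9 tcp [ 0.4324 -0.111   0.227 ] F [-0.22  0.56 -0.32] w -0.0002
goal [ 0.4326 -0.1106] yaw 98.2 shift [ 0.0003  0.0003 -0.0002] turn deg [ 0.04  1.6  -0.06]
diff px 1
```

View pics/end1.png

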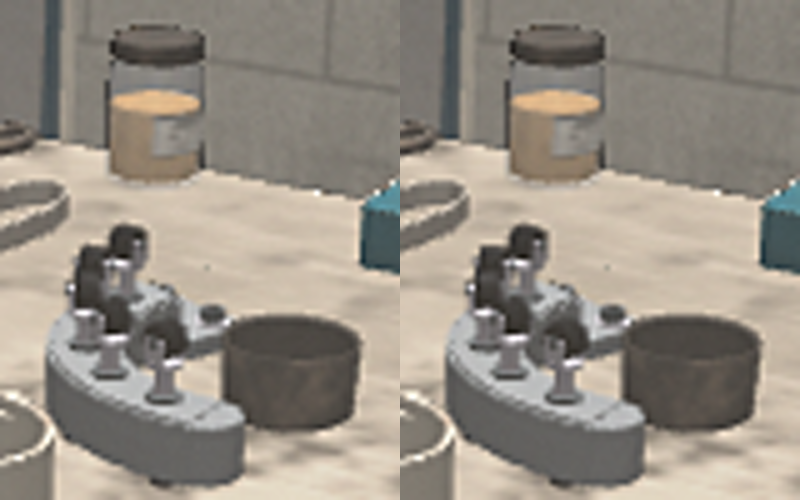

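Before and after look the same (1 pixel differs): jig, cup and mug in place, all rollers up, fingers clear. I'll hand it in.

```bash
python3 -c "
from plant import *; print(finish_job())"
```

```text
the job is handed in; nothing more can be done
None
```

I ran the closed fingertips once along the arc over the five rollers, from the lug end off the rounded end. The tips were held at z ≈ 67 mm, about 4.5 mm below the roller tops, and I handed the job in about 12 s into the 42 s allowed.

- **Dips:** I stopped to check on pins 1, 2, 4 and 5. The mean upward force was 1.7, 1.1, 1.5 and 1.5 N, which fits a dip of roughly 3–6 mm given sensor noise of about 0.5 N, and is well short of the 13 mm stop. I did not stop on pin 3. It was swept at the same height, so its dip is inferred, not measured.
- **Tracking:** The tool's measured position stayed within about 0.8 mm of the planned path.
- **After the lift:** The fingertips were at z = 0.227 m, clear of everything. The side picture of the jig area matched the one from the start, with 1 pixel differing. All five rollers were up, and the jig and cup had not moved, nor had the part of the mug in view. The wax cake was outside that comparison, but the arm never went near it.

No check failed. The one disagreement was on the first descent, when the measured height was about 2 mm above what I had commanded. I corrected it before touching any roller.

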